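Press the mortar cube home in the spring gauging fixture

TASK

Take the grey mortar cube to the bay of the pale aluminium fixture that carries the green tag (the red-tagged bay is locked out: leave its plunger alone). Stand it upright on the fixture's base, centred in the bay, and push it against the sprung plunger until its face sits flush on both dark steel stop pads; press firmly but without ramming, finish while still holding it there against the spring, and leave the other loose things where they are.

Things in the scene. Friction and masses are not known exactly. Their poses are not given: they have to be found in the camera images.
- cube_center (a point): centre of the loose grey mortar cube to be gauged, 50 x 50 mm and 51 mm tall, about 0.26 kg (somewhat lighter or heavier by the start); axes along its edges, z up. It starts standing on the worktop in front of the fixture, turned up to 0.35 rad.
- cube: the same cube, origin at the centre of its underside, same axes
- fixture: two-bay spring fixture fixed to the worktop, turned up to 0.15 rad; its own +x (away from the robot) is the pressing direction. Base plate 10 mm thick, from x = -70 to 70, y = -105 to 105 mm; origin at worktop height. Bays' middle lines at y = +55 (left) and -55 mm (right), no side walls. Behind each bay a grey bridge, x = 9 to 33 mm, top 52 mm above the worktop (62 with its tag).
- home_left (a point): where the cube's centre is when pressed home in the left bay: x = -20, y = +55 mm in the fixture's frame, 35.5 mm above the worktop; axes as the fixture's. The cube is clear of the plunger when its centre is more than 12 mm in front (-x) of this point.
- home_right (a point): the same point of the right bay, y = -55 mm
- stop_left: hard stop of the left bay: two dark steel pads, 14 mm wide, 34 mm tall (14 to 48 mm above the worktop), centred 18 mm to either side of the bay's middle line. Origin in the middle of the pads' front plane, 31 mm above the worktop; axes as the fixture's; front faces at x = +5 mm in the fixture's frame. Rigid.
- stop_right: hard stop of the right bay, the same
- plunger_left (a joint): sprung plunger of the left bay, brass nose between the stop pads: metres pushed in along the fixture's +x. 0 = fully out (nose 12 mm in front of the pads), 0.012 = nose level with the pads. The spring takes 4 N to start and 10 N at 0.012 m, and pushes the cube back out when it is let go.
- plunger_right (a joint): sprung plunger of the right bay, the same
- nose_left (a point): tip of the left plunger's nose (15 mm wide brass), 32 mm above the worktop; at x = -7 mm in the fixture's frame when fully out
- nose_right (a point): tip of the right plunger's nose, the same
- tag_green: small green tag (22 x 50 mm, 10 mm tall) fixed on top of the bridge of the bay to use; origin at its underside, over the bay's middle line at x = +21 mm of the fixture
- tag_red: the like red tag fixed on the bridge of the locked-out bay
- timer: loose bystander: white timer 62 x 62 x 20 mm, origin at the middle of its underside, on the left
- prism: loose bystander: long grey mortar prism 160 x 40 x 40 mm lying right of the balance, origin at the middle of its underside; not the cube
- drum: loose bystander: dark steel drum 49 mm across, 37 mm tall, right of the balance, origin at its underside
- weight: loose bystander: steel calibration weight 30 mm across, 42 mm tall, right of the balance, origin at its underside
- dish: loose bystander: orange dish 84 mm across, 26 mm tall, right of the balance, origin at its underside
Things that resemble listed ones, but are neither listed nor needed, are in the scene too. Leave any orange look-alike of the cube alone.

How it is judged:
At the end, for the whole second after the job is handed in: The fingers hold the cube (over 1 N), at rest in the green-tagged bay: plunger in over 10 mm, 1 to 50 N on the stop pads, centre within 8 mm of the bay's middle line, within about 5 mm of standing on the base, upright to 0.08 rad, square to the fixture to 0.06 rad (((y of tag_green in the frame of fixture above 0.02 m and value of joint plunger_left above 0.01 m and contact force between cube and stop_left between 1 and 50 N and y of cube_center in the frame of fixture between 0.047 and 0.063 m) or (y of tag_green in the frame of fixture below -0.02 m and value of joint plunger_right above 0.01 m and contact force between cube and stop_right between 1 and 50 N and y of cube_center in the frame of fixture between -0.063 and -0.047 m)) and z of cube_center in the frame of fixture between 0.0325 and 0.0415 m and angle between cube_center's own z axis and vertical below 0.08 rad and (angle between the x axis of cube and the x axis of fixture, either way round below 0.06 rad or angle between the y axis of cube and the x axis of fixture, either way round below 0.06 rad) and contact force between the fingers and cube above 1 N and linear speed of cube below 0.01 m/s); the arm keeps its last pose, push and grip.
It fails at once if the plunger of the red-tagged bay is pushed in more than 3 mm ((y of tag_red in the frame of fixture above 0.02 m and value of joint plunger_left above 0.003 m) or (y of tag_red in the frame of fixture below -0.02 m and value of joint plunger_right above 0.003 m)).
It fails at once if the cube is rammed on a hard stop with more than 80 N (contact force between cube and stop_left above 80 N or contact force between cube and stop_right above 80 N).
It fails at once if a loose bystander is moved more than 20 mm (distance of any of timer, prism, drum, weight, dish from where it was at the start of the episode above 0.02 m).
It also fails if it takes over 48 s, if anything falls off the work surface, if the arm or the gripper's body presses on something with over 40 N, if the wrist force passes 120 N, or if a joint passes its speed limit or range.

ROBOT

A 6-joint arm with a two-finger parallel gripper is mounted at the origin on a cart in front of the work surface, level with it; the furniture and walls round the work are solid. World frame = base frame: x ahead of the robot, y to its left, z up, the work surface at z = 0. Lengths are in m, angles in rad, forces in N, time in s.
With the tool pointing down it reaches from about 0.35 to 0.85 m from the base axis. Payload 8.1 kg.
Tool frame: the origin (TCP) lies between the finger pads; the fingertips stand nose_length ahead of it and the grasp point (between the pads) lies 2 mm behind it (nose_length is the distance from the TCP to the fingertips, in m); z points along the fingers, x is the direction in which the jaws open and shut, and the axes are right-handed (so a half turn about z gives the same grasp; the last joint's range is limited). The gripper opens to 93 mm and grips with 3 to 60 N. Pads are 15 mm wide; open, the fingers measure 128 mm over their backs; the gripper's body (75 mm by 188 mm) begins 65 mm behind the grasp point.
Start: joints at [-1.351, 0.13, 1.488, -0, 1.523, -0.085], TCP at [0.18, -0.572, 0.236] pointing down, gripper open.
Joint ranges: [-2.96, 2.96], [-0.89, 2.26], [0.02, 2.5], [-1.34, 4.48], [0, 2.73], [-2.66, 2.66]. Speed limits (rad/s): [2.39, 2.39, 2.79, 3.14, 3.14, 3.14].

INTERFACE

Orientations are given as a rotation vector (axis times angle).
In Python, from plant import * gives the robot as it stands.
- The arm moves only by the tool carry_out, never from a script. Its argument "steps" is a list of rows, each an object with "xyz": the shift along the world's x, y, z in cm, a list of three; "rot": the turn, a rotation vector about the world's x, y, z in degrees, a list of three. In form: [{"xyz": [tx, ty, tz], "rot": [rx, ry, rz]}, ...]. A call has 1 to 10 rows; each row is the pose to reach, as a shift and turn from the pose commanded when the call began; what a row does not reach only later rows make up. A row lasts 1/10 s, in which the tool goes at most 50 mm and 8.59 degrees, less where a joint would pass 70% of its speed; a pose out of reach is approached as far as the arm can. A call with a gripper value outside its range is refused whole. "grip" is the opening, from 0 (shut) to 1 (fully open), set as the call begins (left out, the last holds). The fingers move at their own pace and stop on an object; "force" is the grip in N (left out, the last holds). Time passes only in rows, so rows that repeat a pose let the fingers close. It gives the time, the measured TCP pose, the force and the opening at its end, in the units of the state.
- read_state(): the state, without advancing time (a new reading comes with each control period).
- read_camera(name): name is "scene" or "side" or "wrist"; returns the picture (400x640x3 uint8, red, green, blue); there is no depth.
- calibration(name): a dict with "fov_y" (degrees; the focal length in pixels is half the picture's height over the tangent of half this angle, whatever the lens; pixels are square), "cx", "cy" (the principal point, pixels), "xyz" and "attitude" of the camera in the world. Camera axes: x right, y down, z forward; pixel columns grow to the right and rows downward; lengths in m; the calibration is good to about 2 mm. A picture is of the moment at which its call begins: read the wrist's pose just before it. calibration takes no time and is no camera call; for the wrist camera it gives the pose at the moment of the call.
- close_job(): hands the job in, once; it reports no verdict.
The state is a dict: "t": time; "q": joint angles; "dq": joint speeds; "joint_torque": joint torques, N m; "tool_pos": TCP position; "orientation": TCP orientation; "force": force on the tool from outside, world axes, zero at the start; "wrist_torque": the same for the moment, N m; "opening": finger opening in m.
Only numpy, scipy, OpenCV 4.12 (cv2) and the standard library are available. Lean on these libraries where they do the work, as an engineer would, in place of code of your own. Each camera call takes 0.05 s, during which the arm holds its last target.

## Working session

There is one attempt and no reset: what is moved stays moved. The work goes in short steps, Python scripts to look and compute and a tool call to move; the robot and the scene stay as the last step left them, time stands still between calls to the robot, and variables do not carry over. Pictures are saved under pics/ and viewed, and the job is handed in when it is done.

Besides the shell and the picture viewer there is one more tool, called as name([rows], argument=value, ...), one row to a line, values as JSON. carry_out: Moves the arm, as the interface text tells. Its arguments: {"type":"object","properties":{"steps":{"type":"array","items":{"type":"object","properties":{"xyz":{"type":"array","items":{"type":"number"}},"rot":{"type":"array","items":{"type":"number"}}}}},"grip":{"type":"number"},"force":{"type":"number"}},"required":["steps"]}

```bash
ls; mkdir -p pics
python3 - <<'E'
from plant import *
import cv2
s=read_state();print({k:(v if not hasattr(v,'tolist') else v.tolist()) for k,v in s.items()})
for n in ("scene","side","wrist"):
    print(n,calibration(n))
    cv2.imwrite(f"pics/{n}0.png",read_camera(n)[:,:,::-1])
E
```

```text
pics
{'t': 0.0, 'q': [-1.3513668871616495, 0.13117606027420672, 1.4892630777072073, -1.2967409395026599e-05, 1.523008091826651, -0.08540945300758108], 'dq': [0.0006738236086944954, 0.001557103595047891, 9.27726383627528e-05, 0.0008918098030189071, -0.0005133193298163666, 0.001251984367487001], 'joint_torque': [-0.00027576480533753056, -55.98458290100098, -49.17578458786011, 0.07679267087951303, 0.035597782116383314, -0.0001772314817571896], 'tool_pos': [0.17997747457895483, -0.5718060323360512, 0.23458742865519477], 'orientation': [-2.531992531252976, 1.857688522556511, 0.0022057649121102695], 'force': [-0.6039856879426099, 0.11439671174649202, -0.7869849169913257], 'wrist_torque': [0.05090087667627026, -0.04982097927069452, 0.03597638741209276], 'opening': 0.09313084317357136}
scene {'fov_y': 42.05613169923644, 'cx': 315.6825398056195, 'cy': 204.0983255601088, 'xyz': array([-0.66746147,  0.67151948,  1.49503603]), 'attitude': array([-1.41299967,  2.21813804, -0.85799138])}
side {'fov_y': 50.609704718357044, 'cx': 319.87632059067266, 'cy': 201.80345055126313, 'xyz': array([0.17702   , 1.15905212, 0.75188871]), 'attitude': array([-0.36864254,  2.59213139, -1.44418387])}
wrist {'fov_y': 70.69543031213462, 'cx': 321.68607918551, 'cy': 199.8445585734653, 'xyz': array([ 0.24644914, -0.55096714,  0.38397605]), 'attitude': array([ 2.36486515, -1.733813  , -0.22059399])}
```

View pics/scene0.png

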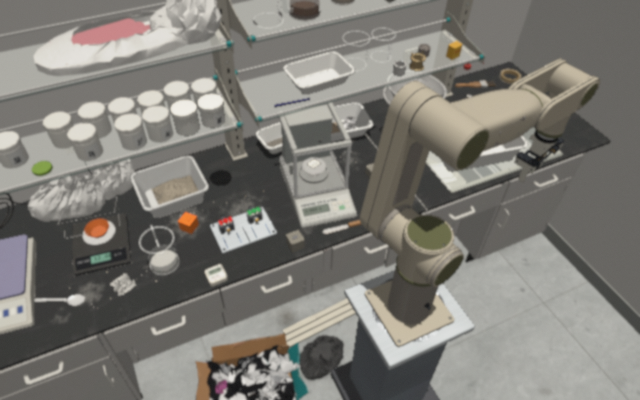

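View pics/side0.png

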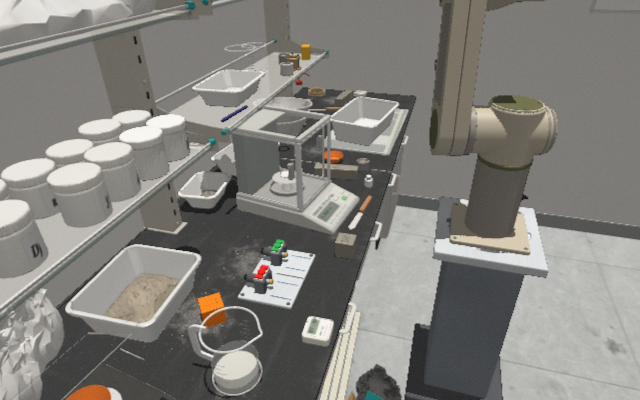

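View pics/wrist0.png

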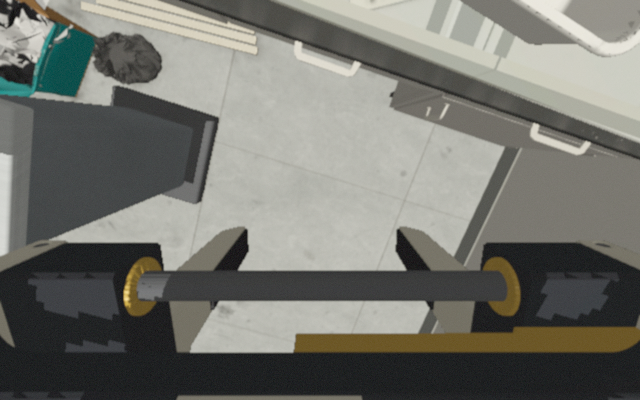

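Run:
```python
import cv2
a=cv2.imread("pics/scene0.png")[190:290,190:320]
b=cv2.imread("pics/side0.png")[220:350,220:380]
cv2.imwrite("pics/sc.png",cv2.resize(a,None,fx=6,fy=6,interpolation=2))
cv2.imwrite("pics/si.png",cv2.resize(b,None,fx=4.5,fy=4.5,interpolation=2))
```

```text
(no output)
```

View pics/sc.png

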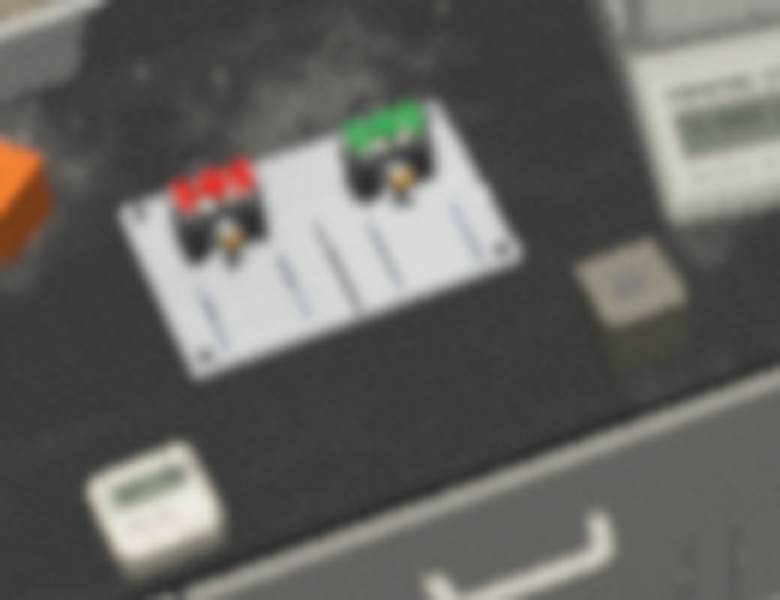

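View pics/si.png

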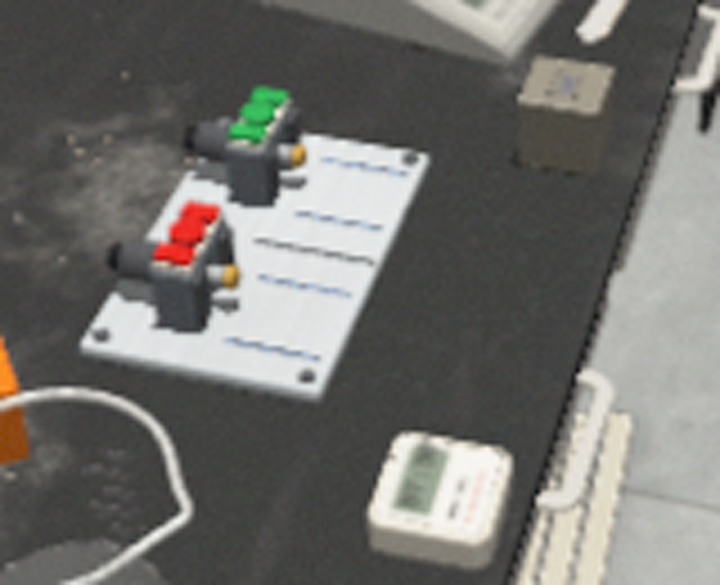

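```bash
cat > h.py <<'E'
from plant import *
import numpy as np,cv2
from scipy.spatial.transform import Rotation as R
def K(c): 
    f=200/np.tan(np.radians(c["fov_y"])/2); return f
def ray(c,u,z):
    f=K(c); d=R.from_rotvec(c["attitude"]).as_matrix()@np.array([(u[0]-c["cx"])/f,(u[1]-c["cy"])/f,1])
    o=np.array(c["xyz"]); return o+d*(z-o[2])/d[2]
def proj(c,p):
    q=R.from_rotvec(c["attitude"]).as_matrix().T@(np.array(p)-c["xyz"]); return K(c)*q[:2]/q[2]+[c["cx"],c["cy"]]
def rect(pts):
    # corners order: FL,FR,NR,NL -> centre, yaw of +x
    p=np.array(pts)[:,:2]; c=p.mean(0); fx=(p[0]+p[1]-p[2]-p[3])/2; fy=(p[0]+p[3]-p[1]-p[2])/2
    return c,np.arctan2(fx[1],fx[0]),np.arctan2(-fy[0],fy[1]),np.linalg.norm(fx),np.linalg.norm(fy)
E
python3 - <<'E'
from h import *
sc=calibration("scene");si=calibration("side")
S=lambda u:(190+(u[0]+.5)/6-.5,190+(u[1]+.5)/6-.5)
D=lambda u:(220+(u[0]+.5)/4.5-.5,220+(u[1]+.5)/4.5-.5)
for n,z,a,b in [("plate",.010,[(120,210),(440,98),(523,255),(197,382)],[(80,348),(305,133),(430,155),(320,398)]),
 ("cube",.051,[(577,268),(650,238),(688,297),(612,328)],[(517,103),(535,58),(614,65),(607,112)])]:
    for nm,c,pts,f in (("scene",sc,a,S),("side",si,b,D)):
        P=[ray(c,f(u),z) for u in pts]; print(n,nm,np.round(P,4).tolist()); print(rect(P))
E
```

```text
plate scene [[0.5998, 0.4867, 0.01], [0.6038, 0.2744, 0.01], [0.4635, 0.2753, 0.01], [0.4551, 0.4856, 0.01]]
(array([0.53055229, 0.38051542]), np.float64(0.001045099550254195), np.float64(0.029390982996739486), np.float64(0.14254830408582705), np.float64(0.21135764054541348))
plate side [[0.5977, 0.489, 0.01], [0.5452, 0.2776, 0.01], [0.4629, 0.2773, 0.01], [0.4589, 0.4879, 0.01]]
(array([0.51617071, 0.38297917]), np.float64(0.00623701574414874), np.float64(-0.11429968656318866), np.float64(0.11056954147106227), np.float64(0.21236927724130547))
cube scene [[0.4099, 0.2611, 0.051], [0.4127, 0.2127, 0.051], [0.3628, 0.2106, 0.051], [0.3605, 0.2601, 0.051]]
(array([0.3864422 , 0.23613278]), np.float64(0.03184567471735676), np.float64(0.05223223069197273), np.float64(0.04970105893981237), np.float64(0.04899403552822739))
cube side [[0.411, 0.2639, 0.051], [0.4121, 0.2159, 0.051], [0.3629, 0.2099, 0.051], [0.3566, 0.2579, 0.051]]
(array([0.38566979, 0.23691484]), np.float64(0.11522467725932807), np.float64(0.07670132448734092), np.float64(0.05219768914827554), np.float64(0.04817905787010418))
```

Run:
```python
from h import *
sc=calibration("scene");si=calibration("side")
for u,z in [((331,233),0),((357,207),.02),((298,207),.07),((327,178),.07),((238,198),.0),((299,120),.3),((329,115),.3),((238,110),.3)]: print(u,z,ray(si,u,z).round(3))
for u,z in [((302,228),0),((355,210),0),((352,112),.3),((346,166),.07),((281,110),.3),((296,142),.3)]: print('sc',u,z,ray(sc,u,z).round(3))
a=cv2.imread("pics/side0.png")[90:260,220:430]
cv2.imwrite("pics/si2.png",cv2.resize(a,None,fx=3.8,fy=3.5,interpolation=2))
```

```text
(331, 233) 0 [0.45  0.156 0.   ]
(357, 207) 0.02 [0.4   0.022 0.02 ]
(298, 207) 0.07 [0.556 0.147 0.07 ]
(327, 178) 0.07 [ 0.521 -0.052  0.07 ]
(238, 198) 0.0 [0.814 0.044 0.   ]
(299, 120) 0.3 [0.584 0.03  0.3  ]
(329, 115) 0.3 [ 0.509 -0.033  0.3  ]
(238, 110) 0.3 [ 0.8   -0.004  0.3  ]
sc (302, 228) 0 [0.45 0.18 0.  ]
sc (355, 210) 0 [ 0.446 -0.04   0.   ]
sc (352, 112) 0.3 [ 0.65  -0.113  0.3  ]
sc (346, 166) 0.07 [ 0.612 -0.084  0.07 ]
sc (281, 110) 0.3 [0.768 0.119 0.3  ]
sc (296, 142) 0.3 [0.583 0.14  0.3  ]
```

View pics/si2.png

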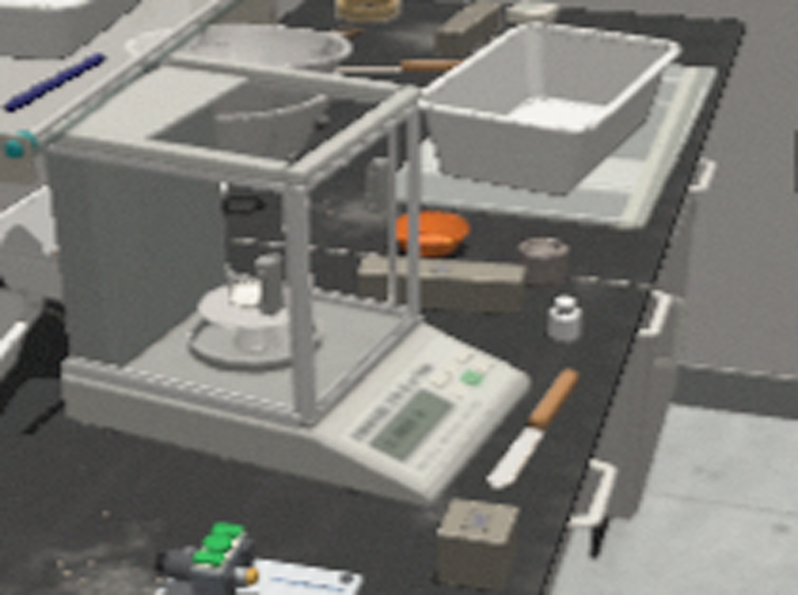

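carry_out([
  {"xyz": [0.5, 1, 4.5], "rot": [0, 0, 8]},
  {"xyz": [1, 2, 9], "rot": [0, 0, 16]},
  {"xyz": [3, 5, 12], "rot": [0, 0, 24]},
  {"xyz": [6.5, 8.5, 13], "rot": [0, 0, 32]},
  {"xyz": [10, 12, 14], "rot": [0, 0, 40]},
  {"xyz": [13.5, 15.5, 14], "rot": [0, 0, 48]},
  {"xyz": [17, 19, 14], "rot": [0, 0, 56]},
  {"xyz": [20, 23, 14], "rot": [0, 0, 64]},
  {"xyz": [23, 27, 14], "rot": [0, 0, 72]},
  {"xyz": [25, 31, 14], "rot": [0, 0, 80]},
], grip=1)

```text
t: 1.15
tool_pos: [0.4312, -0.2603, 0.3751]
orientation: [-3.134, -0.214, 0.0]
force: [0.6, -0.4, 0.2]
opening: 0.093
```

carry_out([
  {"xyz": [0, 5, 0], "rot": [0, 0, 8.4]},
  {"xyz": [0, 10, 0], "rot": [0, 0, 16.8]},
  {"xyz": [0, 15, 0], "rot": [0, 0, 25.2]},
  {"xyz": [-0.5, 20, 0], "rot": [0, 0, 33.6]},
  {"xyz": [-1, 25, 0], "rot": [0, 0, 42]},
  {"xyz": [-2, 30, 0], "rot": [0, 0, 50.4]},
  {"xyz": [-3, 35, 0], "rot": [0, 0, 58.8]},
  {"xyz": [-4, 40, 0], "rot": [0, 0, 67.2]},
  {"xyz": [-4.5, 45, -2], "rot": [0, 0, 75.6]},
  {"xyz": [-4.5, 49.5, -4], "rot": [0, 0, 84]},
])

```text
t: 2.15
tool_pos: [0.3846, 0.2289, 0.3389]
orientation: [2.185, 2.256, 0.004]
force: [1.3, -0.9, -0.3]
opening: 0.093
```

Run:
```python
from h import *
s=read_state();print(s["t"],s["tool_pos"],s["orientation"],s["q"])
c=calibration("wrist");print(c)
cv2.imwrite("pics/w1.png",read_camera("wrist")[:,:,::-1])
```

```text
2.15 [0.38459593 0.22893334 0.33889863] [2.18457982 2.25609448 0.00419535] [ 4.22345347e-01 -3.09531149e-01  1.71611674e+00 -8.20986358e-05
  1.73209868e+00 -1.18067042e+00]
{'fov_y': 70.69543031213462, 'cx': 321.68607918551, 'cy': 199.8445585734653, 'xyz': array([0.31756853, 0.2272689 , 0.4879841 ]), 'attitude': array([2.05561711, 2.12376891, 0.26877744])}
```

View pics/w1.png

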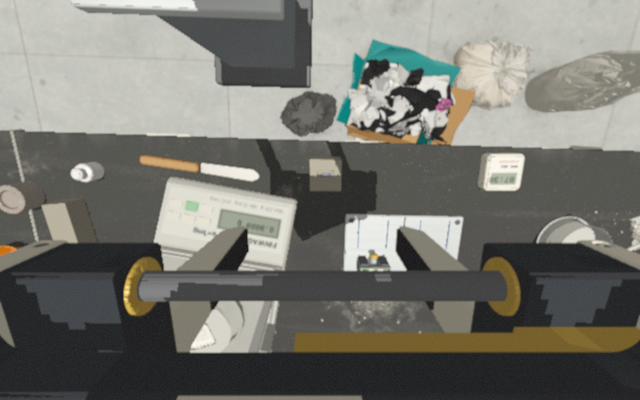

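Run:
```python
from h import *
read_camera("wrist")
s=read_state();print(s["t"],s["tool_pos"],s["orientation"])
c=calibration("wrist");print(c);import pickle;pickle.dump(c,open("c2.pkl","wb"))
im=read_camera("wrist")[:,:,::-1]; cv2.imwrite("pics/w2.png",im)
cv2.imwrite("pics/w2c.png",cv2.resize(im[140:240,280:400],None,fx=6,fy=6,interpolation=2))
cv2.imwrite("pics/w2f.png",cv2.resize(im[200:290,330:470],None,fx=5.5,fy=5.5,interpolation=2))
```

```text
2.25 [0.38269217 0.23078753 0.33461483] [-2.17786463 -2.25936124  0.00636619]
{'fov_y': 70.69543031213462, 'cx': 321.68607918551, 'cy': 199.8445585734653, 'xyz': array([0.31687274, 0.22905846, 0.48424328]), 'attitude': array([2.0546202 , 2.13274361, 0.25975735])}
```

View pics/w2c.png

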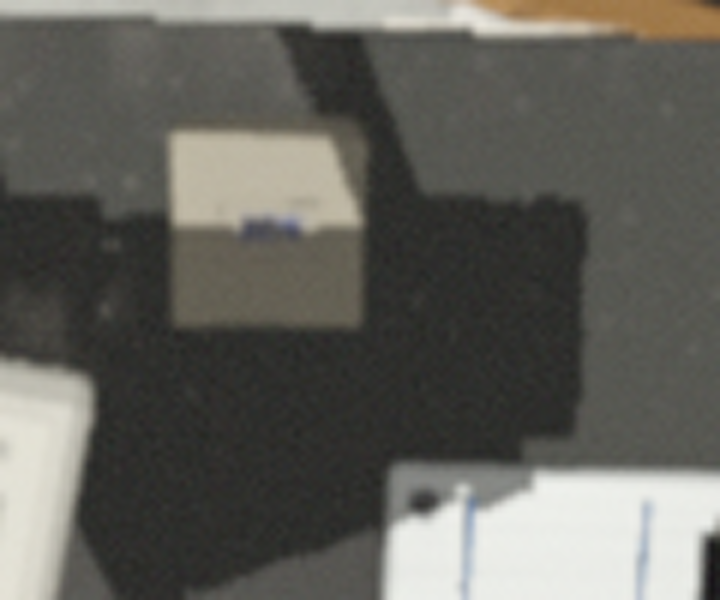

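View pics/w2f.png

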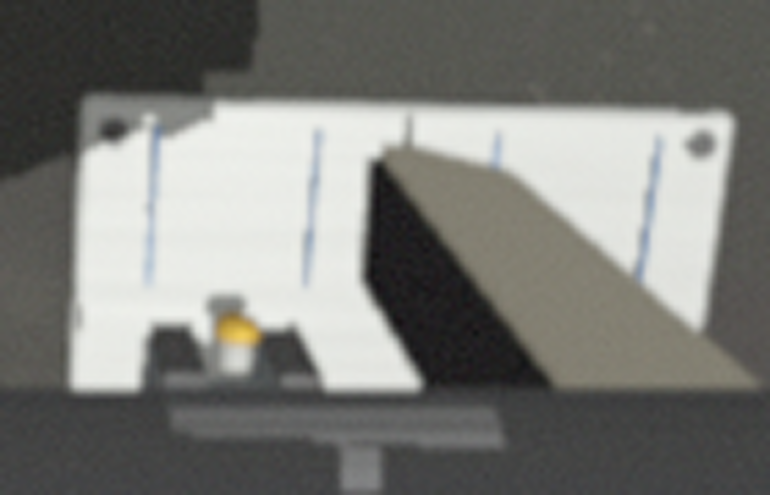

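Run:
```python
from h import *
import pickle;c=pickle.load(open("c2.pkl","rb"))
A=lambda u:(280+(u[0]+.5)/6-.5,140+(u[1]+.5)/6-.5)
B=lambda u:(330+(u[0]+.5)/5.5-.5,200+(u[1]+.5)/5.5-.5)
P=[ray(c,A(u),.051) for u in [(364,328),(171,328),(168,130),(367,124)]]
print(np.round(P,4).tolist(),rect(P))
p=[ray(c,B(u),.010) for u in [(83,97),(735,114)]]
d=p[1]-p[0];yaw=np.arctan2(-d[0],d[1]);print(p,np.linalg.norm(d),yaw)
# right and left edges
for a,b in [((83,97),(70,388)),((735,114),(705,325)),((156,125),(149,285)),((318,130),(306,285)),((408,118),(408,146))]:
    q=[ray(c,B(u),.010) for u in (a,b)]; e=q[1]-q[0]; print(np.round(q,4).tolist(),np.arctan2(e[1],e[0]))
m=(p[0]+p[1])/2
for y in (yaw,0.015,.03):
  ex=np.array([np.cos(y),np.sin(y)]);ey=np.array([-ex[1],ex[0]])
  o=m[:2]+.07*ex; print(y,"origin",o,"home",o-.02*ex-.055*ey)
```

```text
[[0.414, 0.2617, 0.051], [0.4159, 0.211, 0.051], [0.3642, 0.209, 0.051], [0.3607, 0.2596, 0.051]] (array([0.38871748, 0.23532346]), np.float64(0.03955817301462439), np.float64(0.05236394076709912), np.float64(0.052560196849445275), np.float64(0.050717362754124105))
[array([0.46433026, 0.27475836, 0.01      ]), array([0.46220286, 0.48403723, 0.01      ])] 0.20928968316543703 0.010165029097917413
[[0.4643, 0.2748, 0.01], [0.5666, 0.2762, 0.01]] 0.01416389468199208
[[0.4622, 0.484, 0.01], [0.5357, 0.4857, 0.01]] 0.02249056540314945
[[0.4729, 0.2987, 0.01], [0.5283, 0.3002, 0.01]] 0.02655738071757117
[[0.4726, 0.3509, 0.01], [0.5264, 0.352, 0.01]] 0.01971757596371281
[[0.4675, 0.3794, 0.01], [0.4769, 0.3804, 0.01]] 0.10714998825629721
0.010165029097917413 origin [0.53326294 0.38010933] home [0.51382304 0.32490887]
0.015 origin [0.53325868 0.38044775] home [0.5140859  0.32515395]
0.03 origin [0.53323506 0.38149748] home [0.51489381 0.32592231]
```

Run:
```python
from h import *
import plant
print([x for x in dir(plant) if not x.startswith('_')], getattr(plant,'nose_length',None))
s=read_state();print(s["t"],s["tool_pos"],s["orientation"],s["force"])
```

```text
['IKError', 'calibration', 'close_job', 'nose_length', 'read_camera', 'read_state'] 0.017
2.3 [0.38353047 0.22865525 0.33608426] [-2.18545872 -2.25443836  0.0056414 ] [ 0.92869293 -0.60003032 -0.59842451]
```

carry_out([
  {"xyz": [0.3, 0.5, -4.5], "rot": [0, 0, 0]},
  {"xyz": [0.3, 0.5, -9], "rot": [0, 0, 0]},
  {"xyz": [0.3, 0.5, -13.5], "rot": [0, 0, 0]},
  {"xyz": [0.3, 0.5, -18], "rot": [0, 0, 0]},
  {"xyz": [0.3, 0.5, -22], "rot": [0, 0, 0]},
  {"xyz": [0.3, 0.5, -25], "rot": [0, 0, 0]},
  {"xyz": [0.3, 0.5, -28], "rot": [0, 0, 0]},
  {"xyz": [0.3, 0.5, -29.5], "rot": [0, 0, 0]},
  {"xyz": [0.3, 0.5, -30.5], "rot": [0, 0, 0]},
  {"xyz": [0.3, 0.5, -30.5], "rot": [0, 0, 0]},
], grip=1)

```text
t: 3.3
tool_pos: [0.3879, 0.2306, 0.0325]
orientation: [-2.195, -2.247, 0.003]
force: [0.9, -0.8, -0.6]
opening: 0.093
```

Run:
```python
from h import *
im=read_camera("wrist")[:,:,::-1]; cv2.imwrite("pics/w3.png",im)
im=read_camera("side")[:,:,::-1]; cv2.imwrite("pics/s3.png",cv2.resize(im[180:300,270:430],None,fx=5,fy=5))
s=read_state();print(s["t"],s["tool_pos"],s["orientation"],s["force"])
```

```text
3.4 [0.38908047 0.23156007 0.03423583] [2.19376160e+00 2.24802808e+00 1.74435869e-03] [ 0.48479667 -0.53256846  0.21657996]
```

View pics/w3.png

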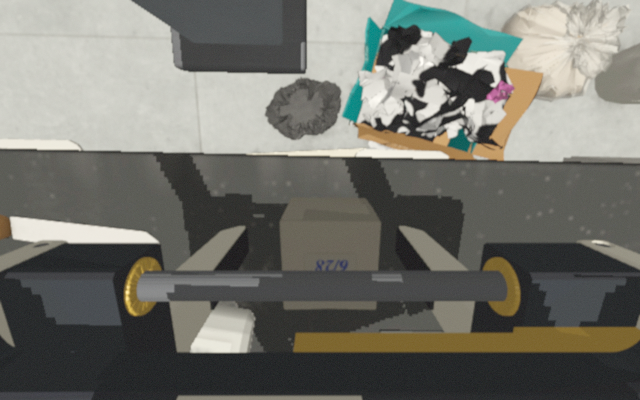

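View pics/s3.png

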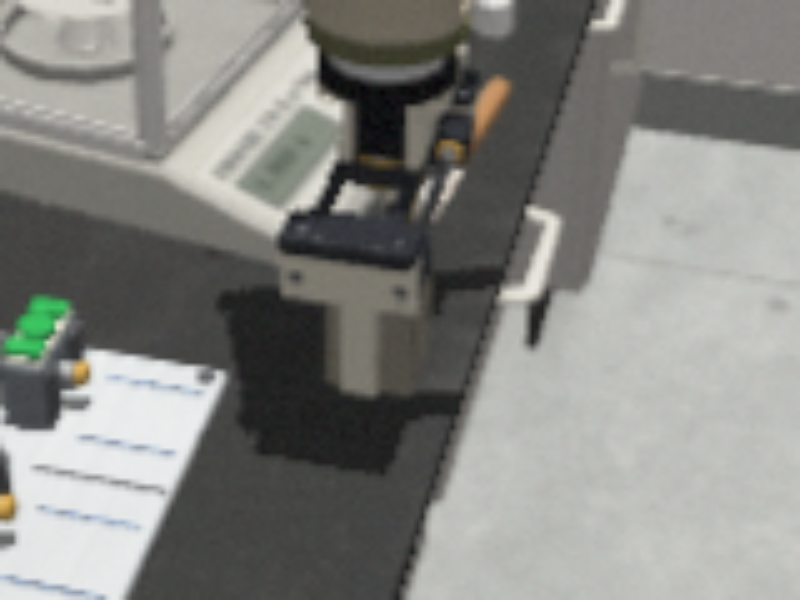

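carry_out([
  {"xyz": [0, 0.3, -0.5], "rot": [0, 0, 0]},
  {"xyz": [0, 0.3, -0.5], "rot": [0, 0, 0]},
])

```text
t: 3.6
tool_pos: [0.3887, 0.2351, 0.0287]
orientation: [2.193, 2.249, 0.002]
force: [-0.6, 0.1, -0.4]
opening: 0.0932
```

carry_out([
  {"xyz": [0, 0, 0], "rot": [0, 0, 0]},
  {"xyz": [0, 0, 0], "rot": [0, 0, 0]},
  {"xyz": [0, 0, 0], "rot": [0, 0, 0]},
  {"xyz": [0, 0, 0], "rot": [0, 0, 0]},
  {"xyz": [0, 0, 0], "rot": [0, 0, 0]},
  {"xyz": [0, 0, 0], "rot": [0, 0, 0]},
], grip=0, force=45)

```text
t: 4.2
tool_pos: [0.3882, 0.2347, 0.0283]
orientation: [2.193, 2.25, 0.0]
force: [-0.3, 0.7, -0.6]
opening: 0.0503
```

carry_out([
  {"xyz": [0, 0, 1.5], "rot": [0, 0, 0]},
  {"xyz": [0, 0, 3], "rot": [0, 0, 0]},
  {"xyz": [1.5, 2, 3], "rot": [0, 0, -0.5]},
  {"xyz": [4, 4.5, 3], "rot": [0, 0, -0.5]},
  {"xyz": [6.5, 7, 3], "rot": [0, 0, -0.5]},
  {"xyz": [8, 8.5, 3], "rot": [0, 0, -0.5]},
  {"xyz": [8.5, 9, 3], "rot": [0, 0, -0.5]},
  {"xyz": [8.5, 9, 3], "rot": [0, 0, -0.5]},
])

```text
t: 5.0
tool_pos: [0.4729, 0.3247, 0.0576]
orientation: [-2.202, -2.24, 0.002]
force: [-0.4, -0.7, -2.6]
opening: 0.05
```

Run:
```python
from h import *
im=read_camera("wrist")[:,:,::-1]; cv2.imwrite("pics/w4.png",im)
S=[]
im=read_camera("side")[:,:,::-1]; cv2.imwrite("pics/s4.png",cv2.resize(im[180:320,230:390],None,fx=5,fy=4.2))
im=read_camera("scene")[:,:,::-1]; cv2.imwrite("pics/c4.png",cv2.resize(im[180:280,190:320],None,fx=6,fy=6))
s=read_state();print(s["t"],s["tool_pos"],s["orientation"],s["force"],s["opening"])
```

```text
5.15 [0.47205432 0.32376187 0.05760798] [-2.20253657 -2.23963881  0.00275024] [ 0.40499492  0.60752683 -2.72314867] 0.05019935585115398
```

View pics/w4.png

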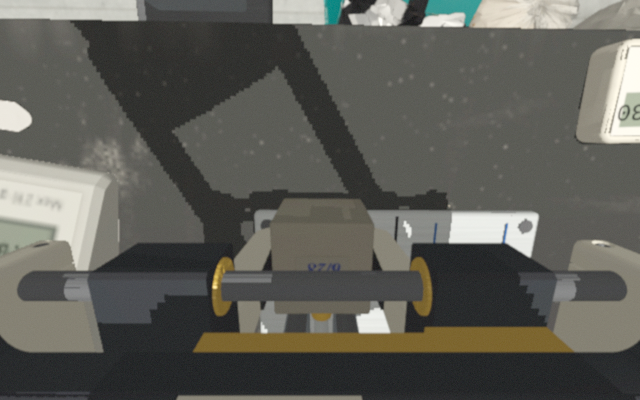

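View pics/s4.png

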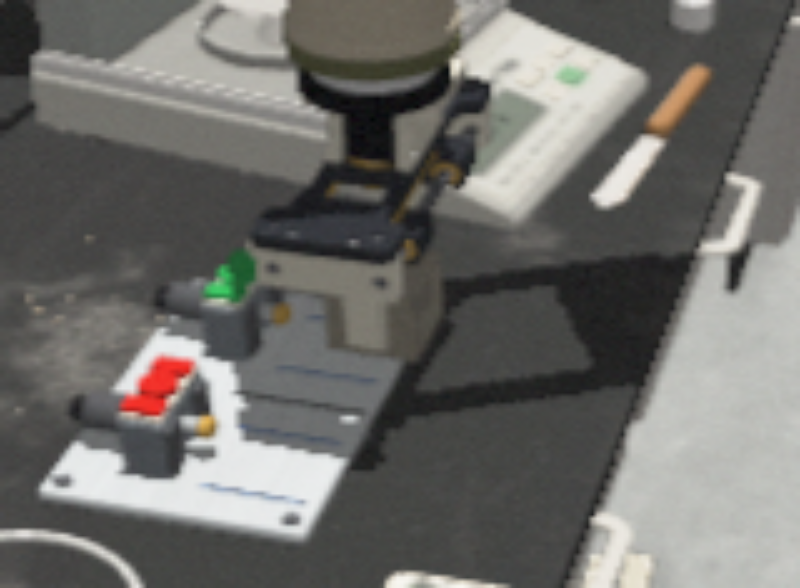

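View pics/c4.png

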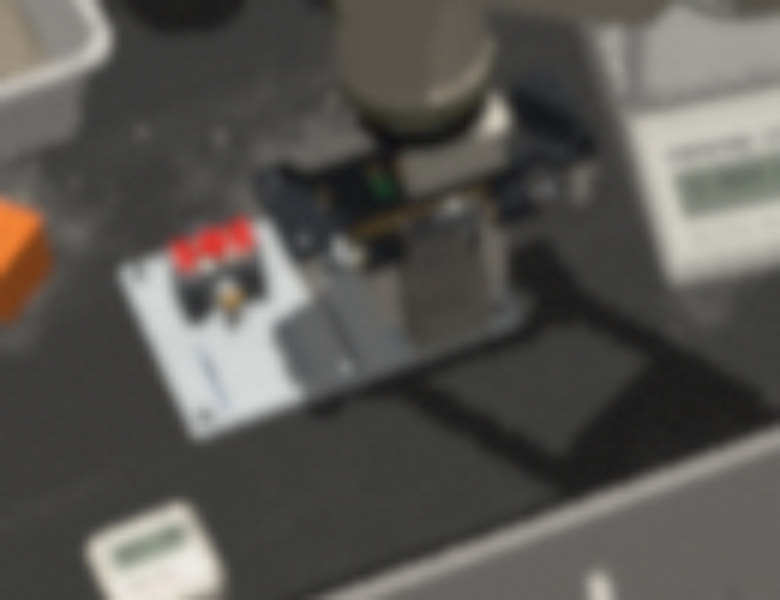

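carry_out([
  {"xyz": [0.5, 0, -0.8], "rot": [0, 0, 0]},
  {"xyz": [1, 0, -1.5], "rot": [0, 0, 0]},
  {"xyz": [1, 0, -1.8], "rot": [0, 0, 0]},
  {"xyz": [1, 0, -1.8], "rot": [0, 0, 0]},
  {"xyz": [1, 0, -1.8], "rot": [0, 0, 0]},
])

```text
t: 5.65
tool_pos: [0.483, 0.3245, 0.04]
orientation: [-2.203, -2.24, 0.001]
force: [0.1, 0.3, -3.1]
opening: 0.0498
```

Run:
```python
from h import *
S=[]
for i in range(6):
    s=read_state();S.append(np.r_[s["tool_pos"],s["orientation"]*np.sign(s["orientation"][0]),s["force"]])
    if i<3: im=read_camera("side")[:,:,::-1]
    else: im2=read_camera("wrist")[:,:,::-1]
cv2.imwrite("pics/s5.png",cv2.resize(im[220:290,250:350],None,fx=8,fy=8,interpolation=2));cv2.imwrite("pics/w5.png",im2)
print(np.mean(S,0).round(4),np.std(S,0).round(4))
m=np.mean(S,0);print(2*np.arctan2(m[4],m[3])-np.pi/2)
```

```text
[ 4.8320e-01  3.2480e-01  4.0400e-02  2.2026e+00  2.2400e+00  3.0000e-04
  1.2050e-01 -3.8000e-02 -2.4999e+00] [1.000e-04 1.000e-04 2.000e-04 1.000e-04 1.000e-04 6.000e-04 1.790e-01
 2.399e-01 5.191e-01]
0.016842141142555
```

View pics/s5.png

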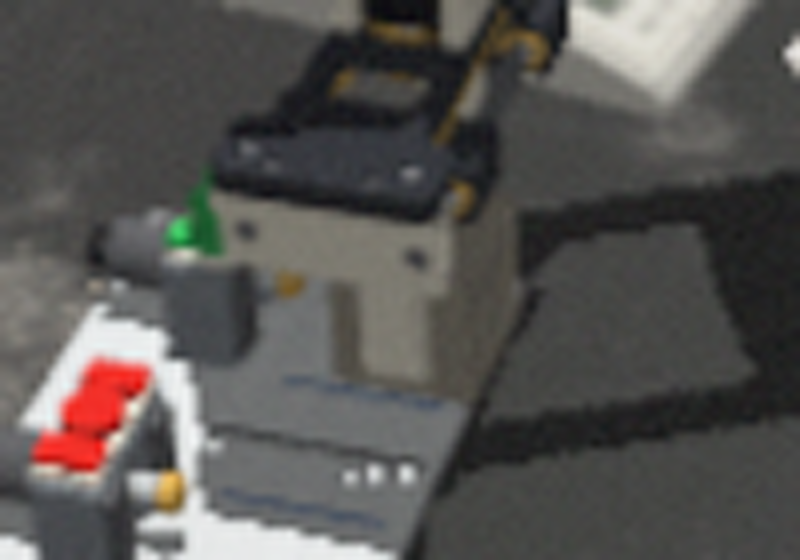

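View pics/w5.png

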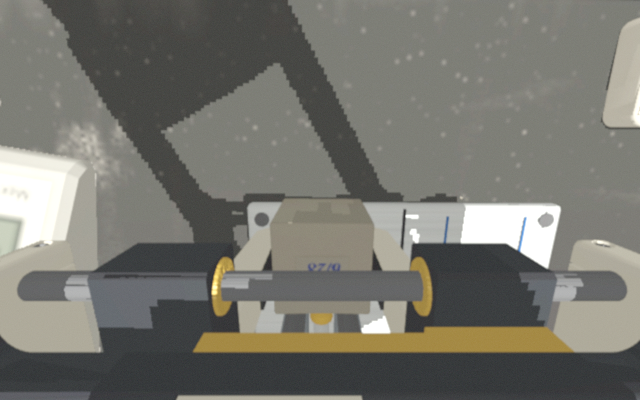

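Run:
```python
from h import *
c=calibration("side")
f=K(c);M=R.from_rotvec(c["attitude"]).as_matrix()
for yo in (.036,.043):
  for u in [(360,370),(430,388),(220,250),(335,283),(445,297),(335,375),(515,290),(213,200),(440,215)]:
    p=(250+(u[0]+.5)/8-.5,220+(u[1]+.5)/8-.5)
    d=M@np.array([(p[0]-c["cx"])/f,(p[1]-c["cy"])/f,1]);o=c["xyz"]
    print(yo,u,(o+d*(.325+yo-o[1])/d[1]).round(4))
```

```text
0.036 (360, 370) [0.4933 0.361  0.0288]
0.036 (430, 388) [0.4692 0.361  0.0267]
0.036 (220, 250) [0.5396 0.361  0.0686]
0.036 (335, 283) [0.5002 0.361  0.0635]
0.036 (445, 297) [0.4628 0.361  0.066 ]
0.036 (335, 375) [0.5022 0.361  0.0246]
0.036 (515, 290) [0.4392 0.361  0.074 ]
0.036 (213, 200) [0.5406 0.361  0.0887]
0.036 (440, 215) [0.4633 0.361  0.0988]
0.043 (360, 370) [0.4905 0.368  0.0351]
0.043 (430, 388) [0.4666 0.368  0.0331]
0.043 (220, 250) [0.5364 0.368  0.0746]
0.043 (335, 283) [0.4974 0.368  0.0696]
0.043 (445, 297) [0.4602 0.368  0.072 ]
0.043 (335, 375) [0.4993 0.368  0.031 ]
0.043 (515, 290) [0.4369 0.368  0.0799]
0.043 (213, 200) [0.5374 0.368  0.0946]
0.043 (440, 215) [0.4608 0.368  0.1045]
```

carry_out([
  {"xyz": [0, 0, -0.1], "rot": [0, 0, 0]},
  {"xyz": [0, 0, -0.2], "rot": [0, 0, 0]},
  {"xyz": [0, 0, -0.2], "rot": [0, 0, 0]},
])

```text
t: 6.25
tool_pos: [0.4833, 0.3248, 0.0383]
orientation: [2.203, 2.24, 0.0]
force: [1.0, 0.0, -1.9]
opening: 0.0499
```

carry_out([
  {"xyz": [0, 0, 0], "rot": [0, 0, 0]},
  {"xyz": [0, 0, 0], "rot": [0, 0, 0]},
  {"xyz": [0, 0, 0], "rot": [0, 0, 0]},
  {"xyz": [0, 0, 0], "rot": [0, 0, 0]},
], grip=0.7)

```text
t: 6.65
tool_pos: [0.4833, 0.3248, 0.0384]
orientation: [2.203, 2.24, 0.001]
force: [-0.6, -0.4, 0.8]
opening: 0.0647
```

carry_out([
  {"xyz": [0, 0, 0.4], "rot": [0, 0, 0]},
  {"xyz": [0, 0, 0.8], "rot": [0, 0, 0]},
  {"xyz": [0, 0, 0.8], "rot": [0, 0, 0]},
  {"xyz": [0, 0, 0.8], "rot": [0, 0, 0]},
])

```text
t: 7.05
tool_pos: [0.4834, 0.3248, 0.0466]
orientation: [2.203, 2.24, 0.001]
force: [0.1, 1.0, -1.0]
opening: 0.0651
```

carry_out([
  {"xyz": [0, 0, 0], "rot": [0, 0, 0]},
  {"xyz": [0, 0, 0], "rot": [0, 0, 0]},
  {"xyz": [0, 0, 0], "rot": [0, 0, 0]},
  {"xyz": [0, 0, 0], "rot": [0, 0, 0]},
  {"xyz": [0, 0, 0], "rot": [0, 0, 0]},
], grip=0, force=55)

```text
t: 7.55
tool_pos: [0.483, 0.3246, 0.0461]
orientation: [-2.203, -2.24, 0.0]
force: [0.5, 1.1, -0.3]
opening: 0.05
```

Run:
```python
from h import *
im=read_camera("side")[:,:,::-1]
im2=read_camera("wrist")[:,:,::-1]
cv2.imwrite("pics/s6.png",cv2.resize(im[220:290,250:350],None,fx=8,fy=8,interpolation=2));cv2.imwrite("pics/w6.png",im2)
```

```text
(no output)
```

View pics/s6.png

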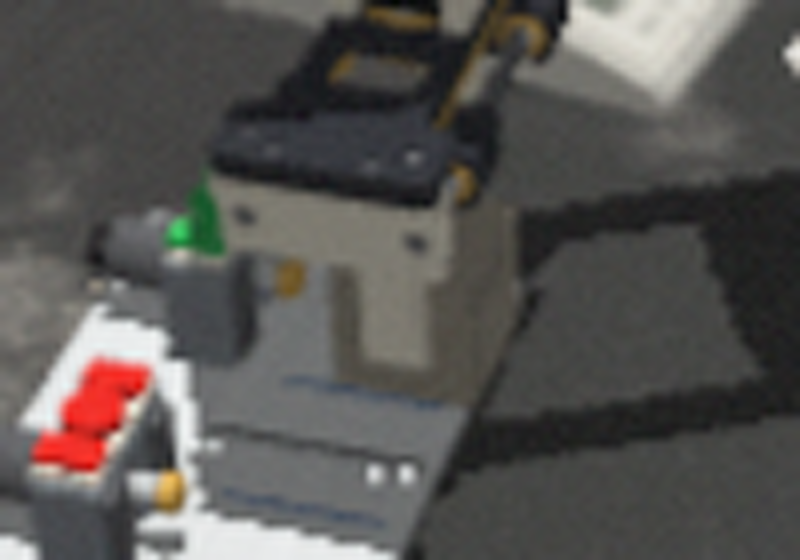

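View pics/w6.png

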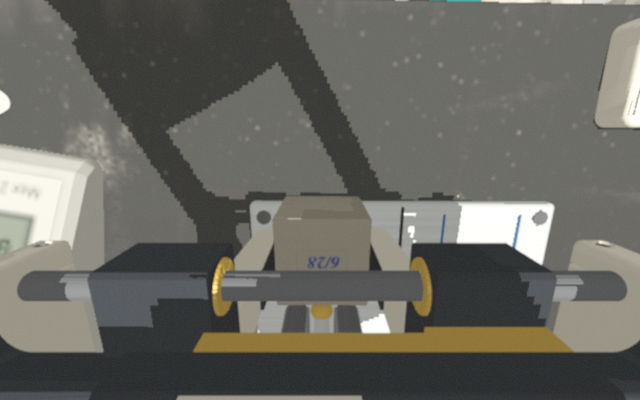

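carry_out([
  {"xyz": [0.3, 0, 0.05], "rot": [0, 0, 0]},
  {"xyz": [0.8, 0, 0.05], "rot": [0, 0, 0]},
  {"xyz": [1.3, 0, 0.05], "rot": [0, 0, 0]},
  {"xyz": [1.6, 0, 0.05], "rot": [0, 0, 0]},
  {"xyz": [1.6, 0, 0.05], "rot": [0, 0, 0]},
])

```text
t: 8.15
tool_pos: [0.4997, 0.3246, 0.0467]
orientation: [2.203, 2.239, 0.0]
force: [0.2, 0.0, -3.0]
opening: 0.0503
```

carry_out([
  {"xyz": [0.2, 0, 0], "rot": [0, 0, 0]},
  {"xyz": [0.4, 0, 0], "rot": [0, 0, 0]},
  {"xyz": [0.6, 0.05, 0], "rot": [0, 0, 0]},
  {"xyz": [0.8, 0.05, 0], "rot": [0, 0, 0]},
  {"xyz": [0.8, 0.05, 0], "rot": [0, 0, 0]},
])

```text
t: 8.65
tool_pos: [0.5061, 0.3249, 0.0463]
orientation: [-2.202, -2.239, 0.004]
force: [-6.2, -1.7, 1.1]
opening: 0.0505
```

carry_out([
  {"xyz": [0.15, 0, 0], "rot": [0, 0, 0]},
  {"xyz": [0.3, 0, 0], "rot": [0, 0, 0]},
  {"xyz": [0.3, 0, 0], "rot": [0, 0, 0]},
])

```text
t: 8.95
tool_pos: [0.5087, 0.3249, 0.0462]
orientation: [-2.201, -2.239, 0.005]
force: [-6.7, -1.5, 2.3]
opening: 0.0501
```

carry_out([
  {"xyz": [0.1, 0, 0], "rot": [0, 0, 0]},
  {"xyz": [0.2, 0, 0], "rot": [0, 0, 0]},
  {"xyz": [0.2, 0, 0], "rot": [0, 0, 0]},
  {"xyz": [0.2, 0, 0], "rot": [0, 0, 0]},
])

```text
t: 9.35
tool_pos: [0.5104, 0.325, 0.0461]
orientation: [-2.201, -2.239, 0.005]
force: [-8.8, -1.1, 1.3]
opening: 0.05
```

carry_out([
  {"xyz": [0.1, 0, 0], "rot": [0, 0, 0]},
  {"xyz": [0.2, 0, 0], "rot": [0, 0, 0]},
  {"xyz": [0.2, 0, 0], "rot": [0, 0, 0]},
])

```text
t: 9.65
tool_pos: [0.5122, 0.325, 0.0462]
orientation: [-2.201, -2.239, 0.006]
force: [-9.2, -1.1, 2.9]
opening: 0.0503
```

carry_out([
  {"xyz": [0.1, 0, 0], "rot": [0, 0, 0]},
  {"xyz": [0.1, 0, 0], "rot": [0, 0, 0]},
  {"xyz": [0.1, 0, 0], "rot": [0, 0, 0]},
])

```text
t: 9.95
tool_pos: [0.513, 0.325, 0.0462]
orientation: [-2.201, -2.239, 0.006]
force: [-11.3, -1.7, 4.4]
opening: 0.0501
```

carry_out([
  {"xyz": [0.1, 0, 0], "rot": [0, 0, 0]},
  {"xyz": [0.1, 0, 0], "rot": [0, 0, 0]},
  {"xyz": [0.1, 0, 0], "rot": [0, 0, 0]},
])

```text
t: 10.25
tool_pos: [0.5132, 0.325, 0.0462]
orientation: [-2.2, -2.238, 0.008]
force: [-14.7, -2.1, 7.3]
opening: 0.0504
```

carry_out([
  {"xyz": [0.1, 0, 0], "rot": [0, 0, 0]},
  {"xyz": [0.1, 0, 0], "rot": [0, 0, 0]},
  {"xyz": [0.1, 0, 0], "rot": [0, 0, 0]},
])

```text
t: 10.55
tool_pos: [0.5133, 0.325, 0.0462]
orientation: [-2.199, -2.238, 0.011]
force: [-19.7, -2.9, 11.0]
opening: 0.05
```

carry_out([
  {"xyz": [0.05, 0, 0.05], "rot": [0, 0, 0]},
  {"xyz": [0.1, 0, 0.1], "rot": [0, 0, 0]},
  {"xyz": [0.1, 0, 0.1], "rot": [0, 0, 0]},
  {"xyz": [0.1, 0, 0.1], "rot": [0, 0, 0]},
])

```text
t: 10.95
tool_pos: [0.5133, 0.325, 0.0463]
orientation: [-2.198, -2.237, 0.013]
force: [-20.9, -1.0, 8.3]
opening: 0.0499
```

Run:
```python
from h import *
im=read_camera("side")[:,:,::-1]
im2=read_camera("wrist")[:,:,::-1]
im3=read_camera("scene")[:,:,::-1]
cv2.imwrite("pics/s7.png",cv2.resize(im[220:290,250:350],None,fx=8,fy=8,interpolation=2));cv2.imwrite("pics/w7.png",im2)
cv2.imwrite("pics/c7.png",cv2.resize(im3[180:280,190:320],None,fx=6,fy=6))
S=[]
for i in range(6):
    s=read_state();S.append(np.r_[s["tool_pos"],s["orientation"]*np.sign(s["orientation"][0]),s["force"]]); read_camera("wrist")
m=np.mean(S,0);print(m.round(4)); Rm=R.from_rotvec(m[3:6]).as_matrix(); print(Rm[:,2],np.arctan2(-Rm[0,0],Rm[1,0]),s["t"])
```

```text
[ 5.13300e-01  3.25000e-01  4.63000e-02  2.19810e+00  2.23690e+00
 -1.30000e-02 -2.07621e+01 -1.04490e+00  7.51960e+00]
[-0.00189673 -0.0097336  -0.99995083] 0.017502615748361015 11.35
```

View pics/s7.png

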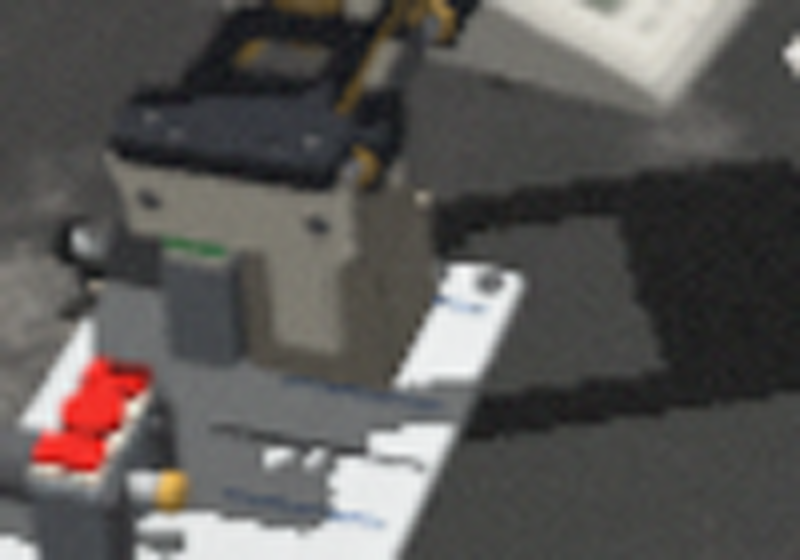

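View pics/w7.png

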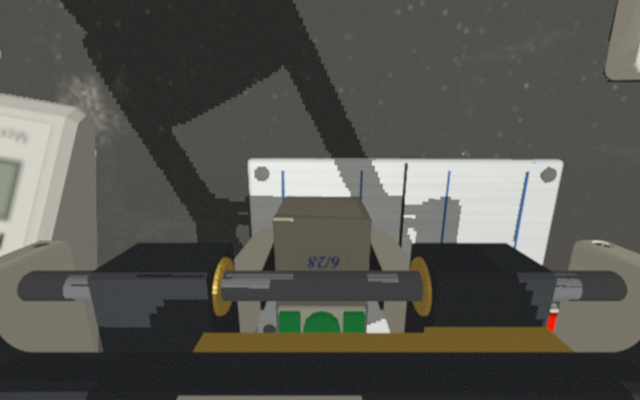

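View pics/c7.png

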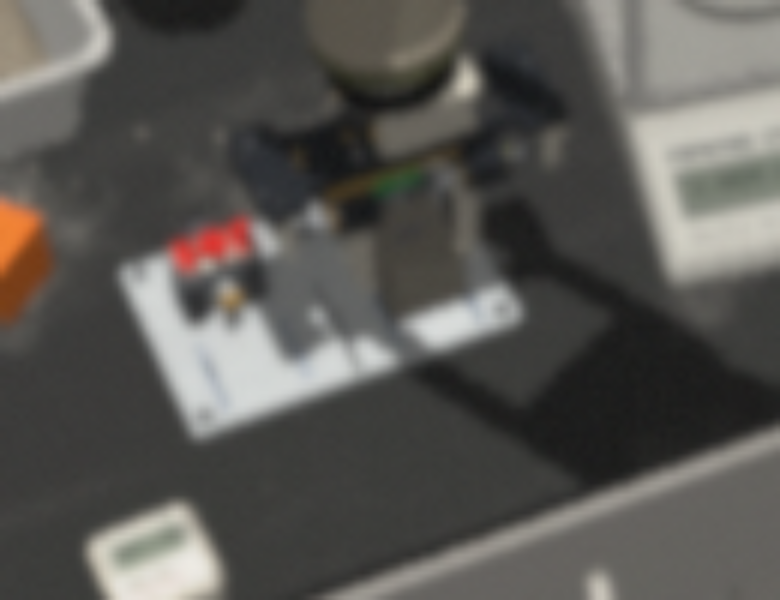

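carry_out([
  {"xyz": [0.05, 0, 0], "rot": [0, 0, 0]},
  {"xyz": [0.1, 0, 0.05], "rot": [0, 0, 0]},
  {"xyz": [0.15, 0, 0.05], "rot": [0, 0, 0]},
  {"xyz": [0.15, 0, 0.05], "rot": [0, 0, 0]},
  {"xyz": [0.15, 0, 0.05], "rot": [0, 0, 0]},
])

```text
t: 11.9
tool_pos: [0.5134, 0.325, 0.0463]
orientation: [-2.197, -2.236, 0.017]
force: [-26.9, -1.4, 9.5]
opening: 0.0496
```

carry_out([
  {"xyz": [0, 0, 0], "rot": [0, 0, 0]},
  {"xyz": [0, 0, 0], "rot": [0, 0, 0]},
  {"xyz": [0, 0, 0], "rot": [0, 0, 0]},
])

```text
t: 12.2
tool_pos: [0.5134, 0.325, 0.0463]
orientation: [-2.197, -2.236, 0.017]
force: [-26.4, -0.4, 10.2]
opening: 0.0502
```

Run:
```python
from h import *
print(close_job()); s=read_state();print(s["t"],s["tool_pos"],s["force"],s["opening"])
```

```text
the job is handed in; nothing more can be done
None
the job is handed in; nothing more can be done
```

The grey cube is in the green-tagged right bay, pressed home against the plunger and held there. I handed the job in at about 12.2 s; no verdict came back.

I gripped the cube across its sides, set it on the base clear of the plunger, and re-gripped it 8 mm higher so the fingers would pass over the tag. I then pushed it in with small steps.

- **Pressed home:** the tool stopped at x = 0.5134 m, against about 0.5135 m measured for home from the pictures. The push rose through the spring's range (about 6 to 11 N). It then climbed steeply to 26 N with no further travel.
- **Force on the stop pads:** I could not measure this directly. I estimate 10 to 16 N, after taking off about 10 N for the spring and some friction on the base.
- **Alignment:** the cube was centred on the bay to about 1–2 mm in the wrist picture. The jaws were square to the fixture within about 0.01 rad, and the tool had tilted by about 0.01 rad.
- **Grip:** the opening held steady at 50 mm, with no sign of slipping.
- **Height:** the tool read a 10 N upward force at the end, which I took as the cube pressing lightly on the base. I did not check this further.
- **Other things:** the red-tagged plunger still looked fully out in the last side view. The timer looked unmoved, and I saw no contact with any other loose thing.

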